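Load a copper blank into a sprung feed track

ROBOT

A 6-joint arm with a two-finger parallel gripper is mounted at the origin on the work surface. World frame = base frame: x ahead of the robot, y to its left, z up, the work surface at z = 0. Lengths are in mm, angles in degrees, forces in N, time in s.
With the tool pointing down it reaches from about 300 to 850 mm from the base axis. Payload 4.2 kg.
Tool frame: the origin (TCP) lies at the very end of the fingers, on their centre line; the grasp point (between the pads) lies 19 mm behind it (env.tcp_to_grasp is the distance from the TCP to the grasp point, in mm); z points along the fingers, y is the line along which they close (so a half turn about z gives the same grasp; the last joint's range is limited). The gripper opens to 91 mm and grips with 3 to 60 N. Pads are 32 mm wide; open, the fingers measure 118 mm over their backs; the gripper's body (76 mm by 178 mm) begins 60 mm behind the grasp point.
Start: joints at [63.426, 18.312, 89.639, -0, 72.044, -1.146], TCP at [246.895, 519.313, 213.976] pointing down, gripper open.
Joint ranges: [-177.97, 177.97], [-48.28, 115.42], [12.27, 149.76], [-77.06, 257.06], [2.81, 150.46], [-146.56, 146.56]. Speed limits (degrees/s): [147.25, 147.25, 180, 180, 180, 180].

INTERFACE

Orientations are given as [roll, pitch, yaw] about the fixed x, y, z axes, in that order (R = Rz(yaw) Ry(pitch) Rx(roll)).
In Python, from workcell import env gives the robot as it stands.
- The arm moves only by the tool move_arm, never from a script. Its argument "plan" is a list of rows, each a list of 3 entries, a list of its own where there are three numbers: the shift along the world's x, y, z in cm, then the turn about the world's z in degrees, then the closure, from 0 (fully open) to 1 (shut). In form: [[[x, y, z], turn, claw], ...]. A call has 1 to 5 rows; each row shifts and turns the commanded pose from where the row before left it; what a row does not reach is not made up. A row lasts 1/10 s, in which the tool goes at most 50 mm and 8.59 degrees, less where a joint would pass 70% of its speed; a pose out of reach is approached as far as the arm can. A call is refused whole if a number of a shift passes 5 or a number of a turn 8.59, either way. A call with a gripper value outside its range is refused whole. The fingers move at their own pace and stop on an object; "squeeze" is the grip in N (left out, the last holds). Time passes only in rows, so rows that do not move let the fingers close. It gives the time, the measured TCP pose, the force, the opening and the grip force at its end, in the units of the state.
- env.state(): the state, without advancing time (a new reading comes with each control period).
- env.grab_frame(name): name is "side" or "top"; returns a dict with "frame" (480x640x3 uint8, red, green, blue), "z_map" (480x640 float32, mm along the optical axis (not along the pixel's ray), 0 where there is no reading), "fovy" (degrees; the focal length in pixels is half the picture's height over the tangent of half this angle, whatever the lens; pixels are square), "cx", "cy" (the principal point, pixels), "position" and "orientation" of the camera in the world. Camera axes: x right, y down, z forward; pixel columns grow to the right and rows downward; lengths in mm; the calibration is good to about 2 mm. A picture is of the moment at which its call begins.
- env.job_done(): hands the job in; it is judged then, once.
Trained networks look in a picture, given as the dict that the camera call returned (one of the last four; its "shot" number tells which), for a name from the list of things; names that differ only in an ending like _2 or _b are one class to them, and where a whole thing is asked for, a point or a joint stands for the part that bears it (a point fixed in the world has none). Each returns a list of dicts, best first, with "score" (0 to 1); they miss things now and then, are a little off and sometimes report something else, mostly with a low value. They report only what shows in the picture. A call takes as long as a camera call. They do not tell look-alikes from the thing itself.
- env.search_frame(picture, label): "point" ([column, row] in pixels, amid what is visible of it).
- env.landmark_of(picture, label): "point" ([column, row] in pixels: a listed point, or the origin of a listed thing).
The state is a dict: "time_s": time; "qpos": joint angles; "qvel": joint speeds; "effort": joint torques, N m; "ee_pos": TCP position; "ee_rot": TCP orientation; "force": force on the tool from outside, world axes, zero at the start; "torque": the same for the moment, N m; "gripper_width": finger opening in mm; "gripper_force": force on a finger pad.
Only numpy, scipy, OpenCV 4.12 (cv2) and the standard library are available. Lean on these libraries where they do the work, as an engineer would, in place of code of your own. Each camera call takes 0.05 s, during which the arm holds its last target. There are 200 camera calls.

TASK

Load the feed track on the jeweller's bench with the short oblong copper blank (not the long bar, the round slug or the collar). Pull the follower all the way back by its tab until the catch holds it, lay the blank in the channel lengthwise, in front of the follower, and let go of it, then press the release button so that the follower springs shut and presses the blank home against the stop.

Things in the scene. Friction and masses are not known exactly. Their poses are not given: they have to be found in the camera images.
- track: Feed track fixed to the bench: open channel with low aluminium walls, ending at a grey block 34 high, 75 long, whose face is the stop. Sizes in mm. Origin: bench height, centre line, under the stop face. x: along the channel away from the stop (the pull-back way), y to the button, z up. Channel 165 long, 44 wide; floor 12, wall tops 20 above the bench. Pocket when caught: x = 0 to 83.
- tab (a point): (mm) Middle of the top edge of the follower's upright aluminium tab, 74 above the bench; tab 12 thick along the track, 34 wide, mid-way on the follower block (40 long, top 34 above the bench). Its track x: 26 shut (start), 112 at the end of travel, 103 when caught, 56 closed on the blank. Spring 4 N shut, 9 N far back; riding over the catch at 75 to 103 adds about 5 N. Pinch from above.
- button (a point): (mm) Middle of the top of the round black release button (26 diameter) on a grey housing beside the channel, at x = 88, y = 68 of the track, 50 above the bench. It sinks 14 at most; pressing it straight down 10 or more (5 to 8 N) frees the caught follower, which then springs shut within 1 s. It also dips by itself while the follower is pulled over the catch.
- blank: Short oblong copper blank on the bench, loose, 36 mm long (its x), 22 wide (y), 22 high (z), about 150 g. Origin: centre of its underside. Near it lie a copper bar of the same section but 72 long, a round slug (30 diameter) and a collar (38 diameter, with a hole), all 22 high; the four swap places.
There are look-alikes about, which are no part of the job. Leave any black or purple look-alike of the blank alone.

How it is judged (in metres and radians):
On the way, in this order (a step that is already met when the one before it is completed fails the run):
1. the follower is drawn back past its catch (x of tab in the frame of track above 0.099 m), for 0.2 s.
2. the blank lies let go in the channel, lengthwise, with the follower still back (x of tab in the frame of track above 0.097 m and contact force between the fingers and blank below 0.05 N and linear speed of blank below 0.02 m/s and x of blank in the frame of track between 0.01 and 0.072 m and y of blank in the frame of track between -0.014 and 0.014 m and z of blank in the frame of track between 0.008 and 0.017 m and angle between blank's own z axis and vertical below 0.18 rad and angle between the x axis of blank and the x axis of track, either way round below 0.26 rad), for 0.2 s.
At the end, for the whole second after the job is handed in: The blank lies flat (10 degrees) on the channel floor, lengthwise (15 degrees), its middle within 14 mm of the centre line and 13 to 24 mm from the stop face, at rest and let go, with the follower closed on it (tab 50 to 62 mm from the stop face) (x of tab in the frame of track between 0.05 and 0.062 m and x of blank in the frame of track between 0.013 and 0.024 m and y of blank in the frame of track between -0.014 and 0.014 m and z of blank in the frame of track between 0.008 and 0.017 m and angle between blank's own z axis and vertical below 0.18 rad and angle between the x axis of blank and the x axis of track, either way round below 0.26 rad and linear speed of blank below 0.01 m/s and contact force between the fingers and blank below 0.05 N); the robot touches nothing.
It also fails if it takes over 53 s, if anything falls off the work surface, if the arm or the gripper's body presses on something with over 40 N, if the wrist force passes 120 N, or if a joint passes its speed limit or range.

## Working session

There is one attempt and no reset: what is moved stays moved. The work goes in short steps, Python scripts to look and compute and a tool call to move; the robot and the scene stay as the last step left them, time stands still between calls to the robot, and variables do not carry over. Pictures are saved under pics/ and viewed, at most 10 in all, crops included, and the job is handed in when it is done.

Besides the shell and the picture viewer there is one more tool, called as name([rows], argument=value, ...), one row to a line, values as JSON. move_arm: Moves the arm, as the interface text tells. Its arguments: {"type":"object","properties":{"plan":{"type":"array","items":{"type":"array"}},"squeeze":{"type":"number"}},"required":["plan"]}

```bash
mkdir -p pics; cat > h.py <<'E'
import numpy as np, cv2
from workcell import env
from scipy.spatial.transform import Rotation as R
def rot(o):
    o=np.array(o,float)
    if o.shape==(3,3): return o
    if o.size==4: print("quat",o)
    return R.from_euler('xyz',o,degrees=True).as_matrix()
def world(p,col,row,d=None,z=None):
    f=240/np.tan(np.radians(p["fovy"]/2)); r=rot(p["orientation"]); c=np.array(p["position"])
    v=r@np.array([(col-p["cx"])/f,(row-p["cy"])/f,1.0])
    if z is not None: d=(z-c[2])/v[2]
    elif d is None: d=p["z_map"][int(row),int(col)]
    return c+v*d
E
python3 - <<'E'
from h import *
for n in ["top","side"]:
    p=env.grab_frame(n); cv2.imwrite(f"pics/{n}0.png",p["frame"][...,::-1])
    print(n,p["position"],p["orientation"],p["fovy"],p["cx"],p["cy"])
    for l in ["track","tab","button","blank"]:
        for k in ["search_frame","landmark_of"]:
            for q in getattr(env,k)(p,l)[:4]:
                print(l,k,q["point"],round(q["score"],2),world(p,*q["point"]).round(0))
E
```

```text
top [455.48458123 112.12846085 842.92841984] [-1.76348950e+02 -5.80163347e-02 -8.84882399e+01] 52.05740621726807 320.6147997216649 243.9000909524685
track search_frame [440.3, 238.1] 0.56 [524. -90.  10.]
track landmark_of [408.3, 234.1] 0.59 [527. -32.  32.]
tab search_frame [427.4, 234.9] 0.94 [524. -56.  66.]
tab landmark_of [433.3, 235.7] 0.89 [522. -64.  74.]
button search_frame [471.7, 212.4] 0.95 [ 564. -131.   49.]
button landmark_of [473.8, 206.8] 0.9 [ 573. -135.   50.]
blank search_frame [198.8, 273.5] 0.85 [453. 314.  25.]
blank search_frame [154.6, 276.2] 0.72 [447. 388.  23.]
blank search_frame [207.2, 326.8] 0.57 [365. 297.  22.]
blank landmark_of [207.7, 330.4] 0.9 [360. 295.  23.]
blank landmark_of [201.2, 273.7] 0.69 [453. 310.  22.]
blank landmark_of [156.1, 279.4] 0.53 [441. 384.  24.]
side [  -5.86962387 -380.05694903  840.02149075] [-137.42546971    0.16837234  -47.91360127] 49.00012586590712 329.2589954036574 249.85565834873202
track search_frame [405.3, 316.3] 0.69 [526. -92.  12.]
track landmark_of [384.3, 304.4] 0.78 [505. -55.  38.]
tab landmark_of [393.1, 288.1] 0.56 [521. -60.  76.]
button search_frame [441.0, 314.9] 0.73 [ 556. -149.   38.]
button landmark_of [444.9, 306.8] 0.79 [ 568. -147.   51.]
blank search_frame [204.9, 264.8] 0.79 [348. 287.  23.]
blank search_frame [231.4, 237.8] 0.72 [437. 308.  20.]
blank search_frame [208.6, 221.5] 0.68 [436. 384.  20.]
blank landmark_of [206.5, 225.8] 0.65 [425. 378.  19.]
blank landmark_of [206.0, 270.1] 0.54 [343. 280.  16.]
blank landmark_of [232.0, 241.7] 0.48 [436. 308.   7.]
```

View pics/top0.png

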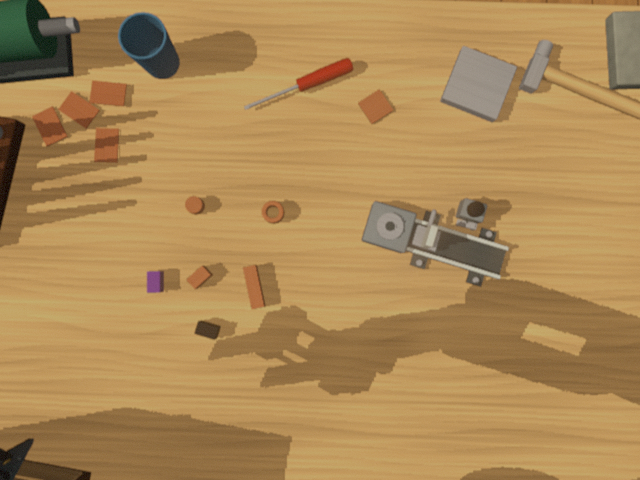

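```bash
python3 - <<'E'
import cv2
a=cv2.imread("pics/top0.png")
l=cv2.resize(a[230:370,120:270],(428,400),interpolation=cv2.INTER_CUBIC)
b=cv2.resize(a[170:290,370:520][:,:],(372,400),interpolation=cv2.INTER_CUBIC)
cv2.imwrite("pics/crop0.png",cv2.hconcat([l,b]))
E
```

```text
(no output)
```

View pics/crop0.png

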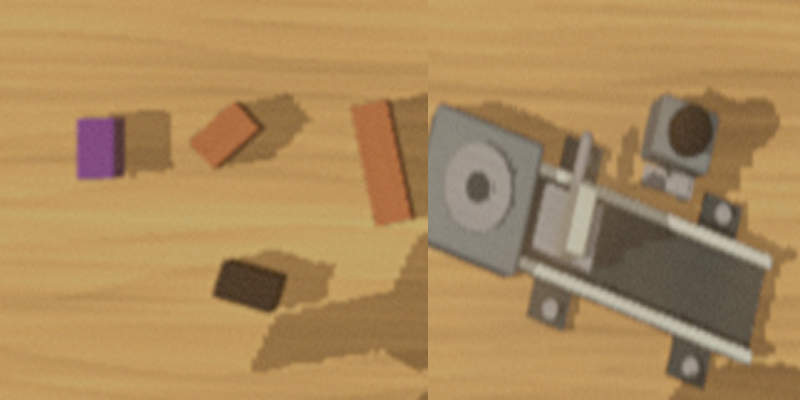

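The purple (154,282) and black (207,329) blocks are look-alikes. The bar (255,286), slug (195,205) and collar (273,212) have the wrong shape. The short copper oblong at (199,277) is the blank, and the crop confirms it. The track runs from its stop block at (390,227) to the right, the tab is at (433,236), and the button is at (474,208).

```bash
cat >> h.py <<'E'
def cloud(p):
    f=240/np.tan(np.radians(p["fovy"]/2)); d=p["z_map"].astype(float)
    v,u=np.mgrid[:480,:640]
    P=np.stack([(u-p["cx"])/f*d,(v-p["cy"])/f*d,d],-1)@rot(p["orientation"]).T+np.array(p["position"])
    P[d==0]=np.nan
    return P
def near(P,c,r,z0,z1):
    return P[(np.hypot(P[...,0]-c[0],P[...,1]-c[1])<r)&(P[...,2]>z0)&(P[...,2]<z1)]
def rect(Q): 
    r=cv2.minAreaRect(Q[:,:2].astype(np.float32)); return np.round(r[0],1),np.round(r[1],1),round(r[2],1)
E
python3 - <<'E'
from h import *
for n in ["top","side"]:
    p=env.grab_frame(n); P=cloud(p); print(n)
    for nm,c,r,a,b in [("blank",(451,312),35,17,30),("block",(540,5),75,29,40),("tab",(523,-62),40,70,80),("tabbody",(523,-62),40,45,80),("button",(570,-134),30,45,56),("walls",(500,-130),110,17,24),("floor",(510,-130),55,9,15)]:
        Q=near(P,c,r,a,b); print(nm,len(Q),Q.mean(0).round(1) if len(Q) else 0, rect(Q) if len(Q)>3 else 0)
print(env.state())
E
```

```text
top
blank 296 [448.1 315.7  21.4] (array([448.3, 315.9]), array([22.4, 36.1]), 44.0)
block 2039 [538.4  -5.2  34.5] (array([536.5, -13.2]), array([102.3,  69.8]), 74.3)
tab 160 [522.8 -61.   73.6] (array([522.7, -61.3]), array([12.3, 33.2]), 74.4)
tabbody 235 [522.3 -59.3  68.9] (array([522.7, -61.1]), array([12.7, 33.4]), 75.0)
button 205 [ 571.3 -138.6   49.6] (array([ 571.5, -138.8]), array([24.9, 24.7]), 45.3)
walls 741 [ 509.7 -116.3   19.8] (array([ 533.5, -118.2]), array([172.4, 113.8]), 76.7)
floor 1498 [ 504.5 -132.6   11.9] (array([ 512.2, -132.3]), array([107.6,  87. ]), 64.7)
side
blank 152 [444.7 313.1  21.7] (array([445.3, 314. ]), array([25.9, 36.2]), 43.0)
block 1018 [532.9  -5.3  35. ] (array([533.5, -14.6]), array([103.4,  72.3]), 74.2)
tab 106 [519.7 -63.7  73.8] (array([520.8, -63.1]), array([13.3, 36. ]), 74.7)
tabbody 246 [517.2 -65.   64.9] (array([520.5, -63.5]), array([14.5, 36.1]), 72.4)
button 133 [ 567.8 -141.7   50. ] (array([ 569.1, -141.2]), array([24.5, 23.7]), 35.6)
walls 681 [ 504.9 -119.6   20.2] (array([ 531.1, -118.8]), array([177. , 115.1]), 76.7)
floor 1090 [ 504.2 -132.2   12.4] (array([ 517.1, -133.7]), array([104.5,  89.6]), 74.4)
{'time_s': 1.0, 'qpos': array([ 6.34267706e+01,  1.83106580e+01,  8.96376340e+01, -3.66101458e-04,
        7.20441399e+01, -1.14440906e+00]), 'qvel': array([-0.04033044, -0.05046167, -0.07963171,  0.04913857, -0.02781248,
        0.01107633]), 'effort': array([ 1.33484657e-03, -4.12349975e+01, -2.32233417e+01,  7.29259592e-02,
        3.75491939e-02,  7.76548490e-06]), 'ee_pos': array([246.89791813, 519.32256104, 213.99766111]), 'ee_rot': array([1.79992440e+02, 4.99368515e-04, 1.54571292e+02]), 'force': array([ 0.22608267, -0.07562451, -0.0133034 ]), 'torque': array([-0.02411407,  0.00904039,  0.02537707]), 'gripper_force': 0.0, 'gripper_width': 90.90175661965485}
```

move_arm([
  [[1.8,-3.9,0],1,0],
  [[1.8,-3.9,0],1,0],
  [[1.8,-3.9,0],1,0],
  [[1.8,-3.9,0],1,0],
  [[1.8,-3.9,0],1,0],
])

```text
time_s: 1.5
ee_pos: [337.4, 322.8, 214.1]
ee_rot: [180.0, 0.0, 159.6]
force: [-0.3, -0.1, -0.1]
gripper_width: 91.1
gripper_force: 0.0
```

move_arm([
  [[1.8,-3.9,0],1,0],
  [[1.8,-3.9,0],1,0],
  [[1.8,-3.9,0],1,0],
  [[1.8,-3.9,0],1,0],
  [[1.8,-3.9,0],1,0],
])

```text
time_s: 2.0
ee_pos: [427.4, 127.7, 214.3]
ee_rot: [180.0, 0.0, 164.6]
force: [-0.0, -0.2, 0.6]
gripper_width: 91.3
gripper_force: 0.0
```

move_arm([
  [[1.8,-3.9,-1],0,0],
  [[1.8,-3.9,-1],0,0],
  [[1.8,-3.9,-1],0,0],
  [[1.8,-3.9,-1],0,0],
  [[0,0,0],0,0],
])

```text
time_s: 2.5
ee_pos: [500.1, -30.6, 172.7]
ee_rot: [-179.9, -0.0, 164.3]
force: [-0.8, 0.6, 0.0]
gripper_width: 90.9
gripper_force: 0.0
```

move_arm([
  [[2.2,-3.2,0],0,0],
  [[0,0,-4],0,0],
  [[0,0,-4],0,0],
  [[0,0,-3],0,0],
  [[0,0,-1.8],0,0],
])

```text
time_s: 3.0
ee_pos: [519.2, -57.7, 43.8]
ee_rot: [-180.0, -0.2, 164.6]
force: [-0.7, -0.3, 0.4]
gripper_width: 91.3
gripper_force: 0.0
```

move_arm([
  [[0,0,0],0,1],
  [[0,0,0],0,1],
  [[0,0,0],0,1],
  [[0,0,0],0,1],
  [[0,0,0],0,1],
], squeeze=30)

```text
time_s: 3.5
ee_pos: [521.5, -58.7, 47.0]
ee_rot: [180.0, 0.1, 164.6]
force: [-0.0, 0.1, 0.2]
gripper_width: 54.0
gripper_force: 0.0
```

move_arm([
  [[0,0,0],0,1],
  [[0,0,0],0,1],
  [[0,0,0],0,1],
  [[0,0,0],0,1],
  [[0,0,0],0,1],
])

```text
time_s: 4.0
ee_pos: [520.5, -60.1, 46.0]
ee_rot: [-179.8, -0.0, 164.7]
force: [-4.0, -15.5, 1.8]
gripper_width: 13.9
gripper_force: 7.5
```

move_arm([
  [[0,0,0],0,1],
  [[0,0,0],0,1],
  [[-0.4,-1.3,0],0,1],
  [[-0.4,-1.5,0],0,1],
  [[-0.4,-1.5,0],0,1],
])

```text
time_s: 4.5
ee_pos: [509.2, -100.4, 45.9]
ee_rot: [179.8, -0.0, 164.5]
force: [3.1, 9.8, 0.4]
gripper_width: 12.1
gripper_force: 30.0
```

move_arm([
  [[-0.4,-1.5,0],0,1],
  [[-0.4,-1.3,0],0,1],
  [[-0.2,-0.8,0],0,1],
  [[0,0,0],0,1],
  [[0,0,0],0,1],
])

```text
time_s: 5.0
ee_pos: [499.2, -136.3, 45.9]
ee_rot: [179.8, -0.0, 164.4]
force: [2.8, 8.3, -0.5]
gripper_width: 11.9
gripper_force: 30.0
```

```bash
python3 - <<'E'
from h import *
for n in ["side","top"]:
    p=env.grab_frame(n); P=cloud(p); Q=near(P,(540,-5),75,29,40); print(rect(Q))
    for k in ["tab","button"]: print(k,[(q["point"],round(q["score"],2),world(p,*q["point"]).round(0)) for q in env.landmark_of(p,k)[:2]])
    cv2.imwrite(f"pics/{n}1.png",p["frame"][...,::-1])
s=env.state(); print(s["ee_pos"],s["force"],s["gripper_width"],s["gripper_force"])
E
```

```text
(array([536.4,  -2.6]), array([76.9, 70.3]), 75.4)
tab [([421.4, 318.1], 0.96, array([ 457., -159.,  143.]))]
button []
(array([ 5.403e+02, -2.000e-01]), array([74.9, 70.3]), 74.1)
tab [([477.9, 248.9], 0.54, array([ 499., -110.,  148.]))]
button [([475.6, 208.9], 0.75, array([ 570., -138.,   49.]))]
[ 499.21434501 -136.08261381   45.87839691] [0.98832317 6.89654704 0.46264603] 11.663228772388985 29.997189939022064
```

move_arm([
  [[-0.1,-0.3,0],0,1],
  [[-0.1,-0.3,0],0,1],
  [[0,0,0],0,1],
  [[0,0,0],0,1],
  [[0,0,0],0,1],
])

```text
time_s: 5.8
ee_pos: [497.5, -142.0, 45.9]
ee_rot: [179.8, 0.0, 164.5]
force: [3.5, 7.5, 0.2]
gripper_width: 12.1
gripper_force: 30.0
```

move_arm([
  [[0.1,0.3,0],0,1],
  [[0.1,0.3,0],0,1],
  [[0,0.1,0],0,1],
  [[0,0,0],0,1],
  [[0,0,0],0,1],
])

```text
time_s: 6.3
ee_pos: [499.2, -136.0, 45.9]
ee_rot: [179.9, 0.0, 164.5]
force: [2.7, 5.6, -1.4]
gripper_width: 12.1
gripper_force: 30.0
```

move_arm([
  [[0,0.1,0],0,1],
  [[0,0.1,0],0,1],
  [[0,0,0],0,1],
  [[0,0,0],0,1],
  [[0,0,0],0,1],
])

```text
time_s: 6.8
ee_pos: [499.3, -135.5, 46.0]
ee_rot: [-180.0, 0.1, 164.6]
force: [3.3, -4.8, -4.0]
gripper_width: 11.7
gripper_force: 30.0
```

The force reversed and the tab stopped, so the catch is holding. I'll let go and head for the blank.

move_arm([
  [[0,-0.1,0],0,0.3],
  [[0,0,0],0,0.3],
  [[0,0,0],0,0],
  [[0,0,2],0,0],
  [[0,0,4],0,0],
])

```text
time_s: 7.3
ee_pos: [496.2, -134.7, 104.1]
ee_rot: [180.0, -0.5, 164.6]
force: [0.9, 0.3, 0.1]
gripper_width: 49.2
gripper_force: 0.0
```

move_arm([
  [[0,0,5],0,0],
  [[-0.3,4.5,3],-3,0],
  [[-0.3,4.5,0],-3,0],
  [[-0.3,4.5,0],-3,0],
  [[-0.3,4.5,0],-3,0],
])

```text
time_s: 7.8
ee_pos: [486.3, 42.5, 184.2]
ee_rot: [180.0, 0.0, 152.4]
force: [-0.0, 0.1, -0.8]
gripper_width: 88.8
gripper_force: 0.0
```

move_arm([
  [[-0.5,4.5,0],-3,0],
  [[-0.5,4.5,0],-3,0],
  [[-0.5,4.5,0],-3,0],
  [[-0.5,4.5,0],-3,0],
  [[-0.5,4.5,0],-3,0],
])

```text
time_s: 8.3
ee_pos: [461.0, 267.6, 183.8]
ee_rot: [-180.0, -0.0, 137.5]
force: [1.1, -0.4, -0.3]
gripper_width: 91.3
gripper_force: 0.0
```

```bash
python3 - <<'E'
from h import *
for n in ["side","top"]:
    p=env.grab_frame(n); P=cloud(p)
    for nm,c,r,a,b in [("tab",(500,-136),40,70,80),("block",(540,-5),75,29,40),("button",(570,-138),30,42,56),("blank",(448,315),30,17,26)]:
        Q=near(P,c,r,a,b); print(nm,len(Q),rect(Q) if len(Q)>3 else 0)
E
```

```text
tab 120 (array([ 500.1, -137.5]), array([12.8, 35.1]), 71.9)
block 1020 (array([537. ,  -1.7]), array([78. , 70.4]), 74.4)
button 149 (array([ 568.7, -141.3]), array([26.8, 23.8]), 29.5)
blank 155 (array([445.8, 314.8]), array([27.4, 37.1]), 46.5)
tab 171 (array([ 502. , -135.1]), array([12.9, 33.3]), 72.9)
block 1818 (array([ 5.402e+02, -2.000e-01]), array([75.1, 70. ]), 74.2)
button 209 (array([ 571.5, -138.5]), array([24.9, 24.9]), 17.8)
blank 0 0
```

move_arm([
  [[-1.4,4.7,0],-3.5,0],
  [[0,0,-5],0,0],
  [[0,0,-5],0,0],
  [[0,0,-3],0,0],
  [[0,0,0],0,0],
])

```text
time_s: 8.9
ee_pos: [444.8, 310.2, 49.7]
ee_rot: [-179.4, -0.1, 134.1]
force: [-0.2, 0.4, 0.3]
gripper_width: 91.3
gripper_force: 0.0
```

```bash
python3 - <<'E'
from h import *
print(env.state()["ee_pos"],env.state()["ee_rot"])
E
```

```text
[444.76694122 310.18707842  49.66777956] [-1.79391002e+02 -1.01703410e-01  1.34106129e+02]
```

move_arm([
  [[0,0,0],0,0],
  [[0,0,0],0,0],
  [[0,0,0],0,0],
])

```text
time_s: 9.2
ee_pos: [449.5, 313.5, 55.8]
ee_rot: [179.8, 0.0, 134.1]
force: [0.1, 0.4, 0.8]
gripper_width: 91.7
gripper_force: 0.0
```

move_arm([
  [[-0.2,0.2,-2.5],0,0],
  [[0,0,-1.5],0,0],
  [[0,0,-0.5],0,0.2],
  [[0,0,0],0,0.6],
  [[0,0,0],0,1],
], squeeze=25)

```text
time_s: 9.7
ee_pos: [446.9, 315.3, 9.8]
ee_rot: [179.9, 0.0, 134.1]
force: [-0.2, 0.2, -0.7]
gripper_width: 70.2
gripper_force: 0.0
```

move_arm([
  [[0,0,0],0,1],
  [[0,0,0],0,1],
  [[0,0,0],0,1],
  [[0,0,0],0,1],
  [[0,0,0],0,1],
])

```text
time_s: 10.2
ee_pos: [446.1, 314.8, 8.7]
ee_rot: [180.0, -0.0, 134.1]
force: [-0.5, 0.7, -0.4]
gripper_width: 29.9
gripper_force: 0.0
```

move_arm([
  [[0,0,0],0,1],
  [[0,0,0],0,1],
  [[0,0,0],0,1],
  [[0,0,0],0,1],
])

```text
time_s: 10.6
ee_pos: [446.2, 314.9, 8.7]
ee_rot: [180.0, 0.0, 134.1]
force: [0.5, 1.0, -0.0]
gripper_width: 22.1
gripper_force: 25.0
```

move_arm([
  [[0,0,0],0,0.65],
  [[0,0,0],0,0.65],
  [[0,0,0.3],0,0.65],
  [[0,0,0],0,0.65],
  [[0,0,0],0,1],
])

```text
time_s: 11.1
ee_pos: [446.2, 314.9, 11.8]
ee_rot: [180.0, 0.0, 134.1]
force: [0.0, -0.9, 1.0]
gripper_width: 26.5
gripper_force: 0.0
```

move_arm([
  [[0,0,0],0,1],
  [[0,0,0],0,1],
  [[0,0,0],0,1],
  [[0,0,0],0,1],
  [[0,0,0],0,1],
])

```text
time_s: 11.6
ee_pos: [446.2, 314.9, 11.7]
ee_rot: [180.0, 0.0, 134.1]
force: [0.2, 0.2, 1.0]
gripper_width: 21.9
gripper_force: 25.0
```

move_arm([
  [[0,0,4],0,1],
  [[0,0,4],0,1],
  [[0,0,2],0,1],
  [[0.6,-3.2,0],-5,1],
  [[0.6,-3.2,0],-5,1],
])

```text
time_s: 12.1
ee_pos: [458.2, 250.7, 112.1]
ee_rot: [179.9, 0.0, 124.0]
force: [1.0, -1.0, -1.4]
gripper_width: 21.7
gripper_force: 25.0
```

move_arm([
  [[0.6,-3.2,0],-5,1],
  [[0.6,-3.2,0],-5,1],
  [[0.6,-3.2,0],-5,1],
  [[0.6,-3.2,0],-5,1],
  [[0.6,-3.2,0],-5,1],
])

```text
time_s: 12.6
ee_pos: [487.7, 89.5, 111.2]
ee_rot: [-179.9, 0.0, 98.9]
force: [1.0, -0.2, -2.0]
gripper_width: 21.9
gripper_force: 25.0
```

move_arm([
  [[0.6,-3.3,0],-5,1],
  [[0.6,-3.3,0],-5,1],
  [[0.6,-3.3,0],-5,1],
  [[0.6,-3.3,0],-5,1],
  [[0.6,-3.3,0],-5,1],
])

```text
time_s: 13.1
ee_pos: [517.7, -75.4, 111.2]
ee_rot: [-179.9, 0.0, 73.9]
force: [0.1, -0.2, -2.1]
gripper_width: 21.7
gripper_force: 25.0
```

move_arm([
  [[0,0,0],0,1],
  [[0,0,0],0,1],
  [[0,0,0],0,1],
])

```text
time_s: 13.4
ee_pos: [517.5, -73.4, 111.3]
ee_rot: [-179.9, -0.0, 74.1]
force: [-0.4, -0.4, -1.7]
gripper_width: 21.5
gripper_force: 25.0
```

```bash
python3 - <<'E'
from h import *
p=env.grab_frame("side"); cv2.imwrite("pics/side2.png",cv2.resize(p["frame"][200:400,260:520,::-1],(780,600)))
print(env.state()["ee_pos"],env.state()["ee_rot"],env.state()["gripper_width"])
E
```

```text
[517.62085013 -73.17444662 111.39513358] [-1.79945895e+02 -8.29578711e-03  7.41555651e+01] 21.875442583043267
```

View pics/side2.png

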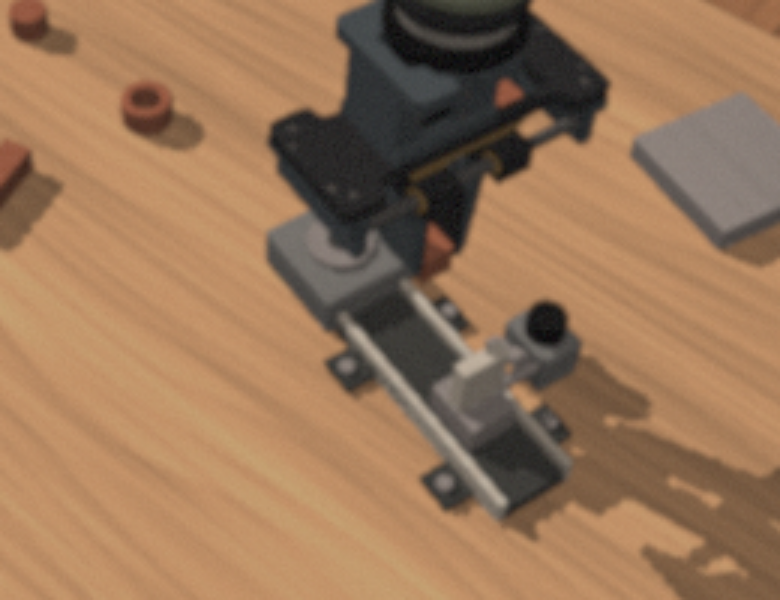

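The picture shows the follower caught at (470,390), the channel empty, and the blank held lengthwise at (435,250). Lowering now.

move_arm([
  [[0,-0.2,-3],0,1],
  [[0,0,-3],0,1],
  [[0,0,-1.5],0,1],
  [[0,0,-0.8],0,1],
  [[0,0,0],0,1],
])

```text
time_s: 13.95
ee_pos: [517.5, -75.3, 27.9]
ee_rot: [-179.9, 0.0, 74.2]
force: [-0.4, -0.9, -1.8]
gripper_width: 21.8
gripper_force: 25.0
```

move_arm([
  [[0,0,-0.3],0,1],
  [[0,0,0],0,1],
  [[0,0,0],0,1],
])

```text
time_s: 14.25
ee_pos: [518.7, -76.2, 26.4]
ee_rot: [179.9, -0.0, 74.1]
force: [0.2, -0.0, -1.5]
gripper_width: 21.6
gripper_force: 25.0
```

move_arm([
  [[0,0,-0.2],0,1],
  [[0,0,0],0,1],
  [[0,0,0],0,0.7],
  [[0,0,0],0,0.6],
  [[0,0,0],0,0.6],
])

```text
time_s: 14.75
ee_pos: [518.3, -76.2, 23.9]
ee_rot: [180.0, -0.0, 74.1]
force: [0.1, -0.5, -0.4]
gripper_width: 36.2
gripper_force: 0.0
```

move_arm([
  [[0,0,0],0,0.4],
  [[0,0,1],0,0.4],
  [[0,0,3],0,0.4],
  [[0,0,4],0,0.6],
  [[0,0,3],0,1],
])

```text
time_s: 15.25
ee_pos: [518.7, -76.2, 136.5]
ee_rot: [179.9, -0.0, 74.1]
force: [0.7, 0.8, 0.3]
gripper_width: 41.7
gripper_force: 0.0
```

move_arm([
  [[2,-2,0],0,1],
  [[2,-2,0],0,1],
  [[1.2,-2.3,0],0,1],
  [[0,0,0],0,1],
  [[0,0,0],0,1],
])

```text
time_s: 15.75
ee_pos: [569.8, -139.2, 133.9]
ee_rot: [-180.0, -0.0, 74.0]
force: [-0.3, 0.1, -0.1]
gripper_width: 2.2
gripper_force: 0.0
```

```bash
python3 - <<'E'
from h import *
p=env.grab_frame("side"); cv2.imwrite("pics/side3.png",cv2.resize(p["frame"][200:400,260:520,::-1],(780,600)))
P=cloud(p)
Q=near(P,(518,-76),26,24,40); print(Q.mean(0),rect(Q))
print(env.state()["ee_pos"],env.state()["ee_rot"],env.state()["gripper_width"])
E
```

```text
[515.35670202 -77.99778616  32.8815048 ] (array([522.8, -79.1]), array([38.1, 36.3]), 73.1)
[ 569.47556235 -138.69925591  133.8137281 ] [-1.79952411e+02 -1.97659474e-02  7.40565442e+01] 0.6119584205644962
```

View pics/side3.png

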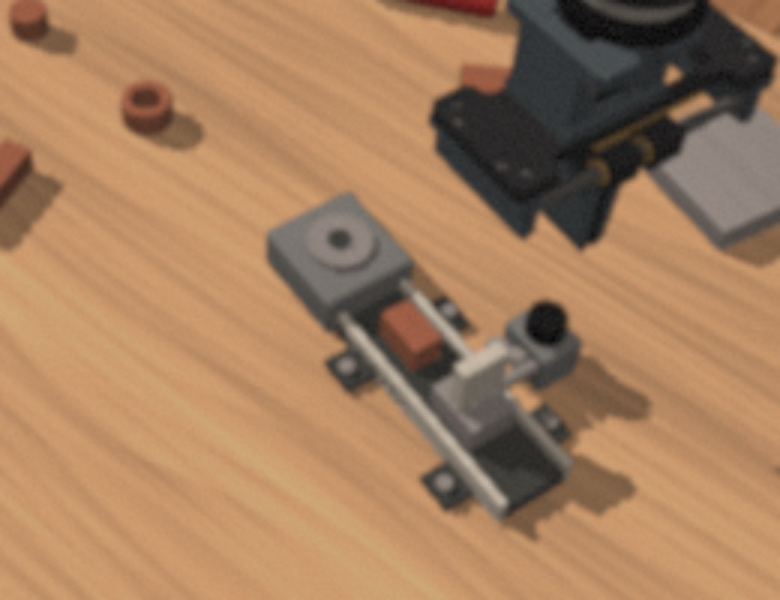

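The blank at (410,333) lies flat and lengthwise, clear of the fingers, and the follower is still caught. Pressing the button next.

move_arm([
  [[0.1,-0.1,-4],0,1],
  [[0,0,-3],0,1],
  [[0,0,-0.5],0,1],
  [[0,0,0],0,1],
  [[0,0,-0.5],0,1],
])

```text
time_s: 16.3
ee_pos: [572.7, -140.2, 55.7]
ee_rot: [179.8, -0.0, 74.1]
force: [0.4, -0.3, -0.8]
gripper_width: 0.5
gripper_force: 0.0
```

move_arm([
  [[0,0,-0.6],0,1],
  [[0,0,-0.6],0,1],
  [[0,0,-0.3],0,1],
  [[0,0,0],0,1],
  [[0,0,0],0,1],
])

```text
time_s: 16.8
ee_pos: [572.2, -140.4, 39.7]
ee_rot: [179.8, -0.0, 74.1]
force: [0.5, 0.2, 6.0]
gripper_width: 0.2
gripper_force: 2.6
```

Next I press 2 mm more, then retreat.

move_arm([
  [[0,0,-0.2],0,1],
  [[0,0,0],0,1],
  [[0,0,0],0,1],
  [[0,0,0],0,1],
  [[0,0,0],0,1],
])

```text
time_s: 17.3
ee_pos: [572.2, -140.4, 37.8]
ee_rot: [179.8, -0.0, 74.1]
force: [0.1, 0.5, 5.4]
gripper_width: 0.3
gripper_force: 2.8
```

move_arm([
  [[0,0,2],0,1],
  [[0,0,4],0,1],
  [[0,0,4],0,1],
  [[0,0,4],0,1],
  [[0,3,0],0,1],
])

```text
time_s: 17.8
ee_pos: [574.4, -113.0, 182.6]
ee_rot: [179.3, 0.0, 73.9]
force: [-0.3, -0.8, 0.2]
gripper_width: 0.6
gripper_force: 0.0
```

move_arm([
  [[0,4,0],0,1],
  [[0,4,0],0,1],
  [[0,4,0],0,1],
  [[0,0,0],0,1],
  [[0,0,0],0,1],
])

```text
time_s: 18.3
ee_pos: [570.7, 10.3, 176.4]
ee_rot: [-180.0, 0.0, 74.2]
force: [0.0, -0.3, 0.3]
gripper_width: 0.1
gripper_force: 0.0
```

```bash
python3 - <<'E'
from h import *
p=env.grab_frame("side"); cv2.imwrite("pics/side4.png",cv2.resize(p["frame"][200:400,260:520,::-1],(780,600)))
P=cloud(p); Q=near(P,(513,-92),40,70,80); c=rect(Q); print(c)
print((c[0]-np.array([527.3,-38.6]))@np.array([-.27,-.963]))
E
```

```text
(array([511.9, -91.9]), array([13. , 35.5]), 73.5)
55.485899999999994
```

View pics/side4.png

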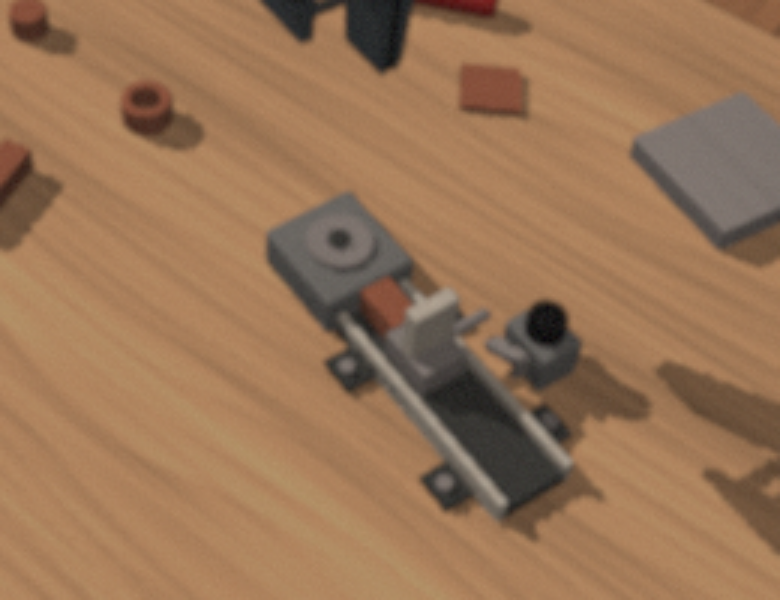

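The follower at (430,340) is closed on the blank at (385,305), with the tab at about x = 55.5 mm. The arm is clear, so I'm handing in.

```bash
python3 -c "
from workcell import env
print(env.job_done())"
```

```text
the job is handed in; nothing more can be done
None
```

I handed the job in: the copper blank lies lengthwise against the stop with the follower closed on it (tab measured at about 55.5 mm) and the arm clear; the judge's verdict was not shown.

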